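# Refit the return-spring collar on the hand press

### The arm

A 6-joint arm with a two-finger parallel gripper is mounted at the origin on the work surface. World frame = base frame: x ahead of the robot, y to its left, z up, the work surface at z = 0. Lengths are in m, angles in rad, forces in N, time in s.
With the tool pointing down it reaches from about 0.375 to 0.975 m from the base axis. Payload 3.8 kg.
Tool frame: the origin (TCP) lies midway between the tips of the shut fingers; the grasp point (between the pads) lies 19 mm behind it (manip.grasp_offset is the distance from the TCP to the grasp point, in m); z points along the fingers, x is the direction in which the jaws open and shut, and the axes are right-handed (so a half turn about z gives the same grasp; the last joint's range is limited). The gripper opens to 88 mm and grips with 3 to 60 N. Pads are 18 mm wide; open, the fingers measure 123 mm over their backs; the gripper's body (75 mm by 187 mm) begins 45 mm behind the grasp point.
Start: joints at [-0.037, 0.264, 1.604, -0, 1.274, -0.037], TCP at [0.675, -0, 0.239] pointing down, gripper open.
Joint ranges: [-2.63, 2.63], [-0.94, 2.18], [0.31, 2.57], [-1.31, 4.45], [0, 2.66], [-2.55, 2.55]. Speed limits (rad/s): [2.57, 2.57, 3.14, 3.14, 3.14, 3.14].

### API

Orientations are given as [roll, pitch, yaw] about the fixed x, y, z axes, in that order (R = Rz(yaw) Ry(pitch) Rx(roll)).
In Python, from plant import manip gives the robot as it stands.
- The arm moves only by the tool jog_arm, never from a script. Its argument "moves" is a list of rows, each an object with "gripper": the finger opening in mm, from 0 to 88.1; "slide": the shift along the tool's x, y, z in mm, a list of three; "dr": the turn, a rotation vector about the tool's x, y, z in degrees, a list of three. A call has exactly 8 rows; each row is the pose to reach, as a shift and turn from the pose measured when the call began, along the tool's axes at that moment; what a row does not reach only later rows make up. A row lasts 1/10 s, in which the tool goes at most 50 mm and 8.59 degrees, less where a joint would pass 70% of its speed; a pose out of reach is approached as far as the arm can. A call with a gripper value outside its range is refused whole. The fingers move at their own pace and stop on an object; the grip force is fixed at half the most. Time passes only in rows, so rows that repeat a pose let the fingers close, or fill a call up. It gives the time, the measured TCP pose, the force and the opening at its end, in the units of the state.
- manip.get_state(): the state, without advancing time (a new reading comes with each control period).
- manip.snapshot(name): name is "scene" or "side" or "wrist"; returns a dict with "pixels" (420x560x3 uint8, red, green, blue), "mtx" (3x3 intrinsics, pixels), "origin" and "rotation" of the camera in the world. Camera axes: x right, y down, z forward; pixel columns grow to the right and rows downward; lengths in m; the calibration is good to about 2 mm. A picture is of the moment at which its call begins. There is no depth.
- manip.close_job(): hands the job in, once; it reports no verdict.
The state is a dict: "time": time; "qpos": joint angles; "joint_vel": joint speeds; "joint_efforts": joint torques, N m; "position": TCP position; "eef_rot": TCP orientation; "wrist_force": force on the tool from outside, world axes, zero at the start; "ft_torque": the same for the moment, N m; "grip_width": finger opening in m.
Only numpy, scipy, OpenCV 4.12 (cv2) and the standard library are available. Lean on these libraries where they do the work, as an engineer would, in place of code of your own. Each camera call takes 0.05 s, during which the arm holds its last target. There are 200 camera calls.

### The job

Refit the return-spring collar on the hand press: pick up the knurled steel collar from the counter, slip it over the top of the press's ram, and turn it until the keyways hidden inside it drop over the ram's cross-pin. Then push it fully home against the spring and finish while still holding it down there, so that a mate could put the retaining clip in. Leave the mouthpiece, the pad tin and the spring hook where they are.

Things in the scene. Friction and masses are not known exactly. Their poses are not given: they have to be found in the camera images.
- collar: Loose knurled steel collar, a ring 44 mm outside, bore 22 mm, 32 mm tall, 0.24 kg, standing right way up on the counter. Origin: centre of its underside; z up its axis. Two opposite keyways, 8 mm wide, are cut up into the bore from the underside, 21.5 mm deep, to 16.5 mm from the axis; they do not reach the top and which way they point is not told. Looks alike all round.
- press: Chrome hand press bolted down. Origin on the counter below the ram's axis, x from ram to column. Base 110 mm wide, x -70 to 120 mm, 22 mm high. Head 56 mm wide, x -28 to 115 mm, top 170 mm up; above it only ram, spring and cup. Lever on the +y side, ball at x -122, y 50, z 75 mm; clamp knob out to y -51, z 145 mm. The ram is down and clamped: lever and ram do not move.
- ram_top (a point): Centre of the top end of the upright round ram, 230 mm above the counter; 19 mm diameter, 3 mm chamfer. Its cross-pin, 5 mm thick, 30 mm long, lies 22 mm below this point and may point any way (not the press's axes). A collar off the keyways rests on the pin, underside 19.5 mm below the ram's top; the keyways enter within about 0.1 rad of the pin's line, every half turn.
- collar_home (a point): Point on the ram's axis where the centre of the collar's underside lies when the collar is fully home: 22 mm above the top of the head, 38 mm below the ram's top.
- spring_cup (a joint): Dark steel spring cup, 35 mm diameter, round the ram below the cross-pin. 0 when up (its top 28 mm below the ram's top), 0.010 m when fully down, which is the collar's home. The spring lifts it with about 4 N when up and 10 N when fully down, so a collar that has dropped over the pin rests on it 10 mm above home and rises again if let go.
- mouthpiece: Bystander: black ebonite mouthpiece with a silver ligature, 90 mm tall, 32 mm across, standing on its cork-covered end. Origin at the centre of its foot.
- pad_tin: Bystander: open round tin of cork pads, 76 mm across, 22 mm high. Origin at the centre of its underside.
- spring_hook: Bystander: brass spring hook tool lying flat, 155 mm long, 10 mm thick. Origin under the front end of its handle; the handle lies along -x (85 mm), the hook along +x.

How it is judged:
On the way:
1. the collar is slipped onto the ram, upright, at least 10 mm down (horizontal distance between collar and ram_top below 0.003 m and z of collar in the frame of ram_top below -0.01 m and angle between collar's own z axis and vertical below 0.15 rad), for 0.1 s.
At the end, for the whole second after the job is handed in: Through the last second the collar sits over the cross-pin, within 3 mm of the ram's axis, upright within 0.08 rad, its underside less than 2 mm above home, the spring cup down more than 8 mm, still (under 20 mm/s), with the fingers on it (over 1.5 N) (z of collar in the frame of collar_home below 0.002 m and horizontal distance between collar and collar_home below 0.003 m and angle between collar's own z axis and vertical below 0.08 rad and value of joint spring_cup above 0.008 m and linear speed of collar below 0.02 m/s and contact force between the fingers and collar above 1.5 N); the arm keeps its last pose, push and grip.
It fails at once if the mouthpiece, the pad tin or the spring hook is shifted by more than 25 mm, or the mouthpiece is tipped over (distance of any of mouthpiece, pad_tin, spring_hook from where it was at the start of the episode above 0.025 m or angle between mouthpiece's own z axis and vertical above 0.5 rad).
It also fails if it takes over 64 s, if anything falls off the work surface, if the arm or the gripper's body presses on something with over 40 N, if the wrist force passes 120 N, or if a joint passes its speed limit or range.

## Working session

There is one attempt and no reset: what is moved stays moved. The work goes in short steps, Python scripts to look and compute and a tool call to move; the robot and the scene stay as the last step left them, time stands still between calls to the robot, and variables do not carry over. Pictures are saved under pics/ and viewed, about 8 in all and at most 12, crops included, and the job is handed in when it is done.

Besides the shell and the picture viewer there is one more tool, called after ">>>" as name(argument=value, ...) on one line, values as JSON. jog_arm: Moves the arm, as the interface text tells. Its arguments: {"type":"object","properties":{"moves":{"type":"array","items":{"type":"object","properties":{"gripper":{"type":"number"},"slide":{"type":"array","items":{"type":"number"}},"dr":{"type":"array","items":{"type":"number"}}}}}},"required":["moves"]}

```bash
ls; mkdir -p pics; cat > h.py <<'E'
import numpy as np, cv2, pickle
from plant import manip
def snap(n,tag):
    d=manip.snapshot(n); d={k:np.array(v) for k,v in d.items()}
    pickle.dump(d,open(f'pics/{tag}.pkl','wb')); cv2.imwrite(f'pics/{tag}.png',d['pixels'][:,:,::-1]); return d
def load(tag): return pickle.load(open(f'pics/{tag}.pkl','rb'))
def ray(d,u,v):
    r=d['rotation']@np.linalg.inv(d['mtx'])@np.array([u,v,1.]); return d['origin'],r/np.linalg.norm(r)
def onz(d,u,v,z):
    o,r=ray(d,u,v); return o+r*(z-o[2])/r[2]
def proj(d,p):
    q=d['mtx']@(d['rotation'].T@(np.array(p)-d['origin'])); return q[:2]/q[2]
def tri(d1,p1,d2,p2):
    A=np.zeros((3,3));b=np.zeros(3)
    for d,p in((d1,p1),(d2,p2)):
        o,r=ray(d,*p);P=np.eye(3)-np.outer(r,r);A+=P;b+=P@o
    return np.linalg.solve(A,b)
E
python3 - <<'E'
from h import *
a=[snap(n,n+'0') for n in('scene','side','wrist')]
for d in a: print(d['origin'].round(3),d['rotation'].round(2).tolist(),d['mtx'][0,0])
print(manip.get_state(), manip.grasp_offset)
E
```

```text
pics
[1.313 0.828 0.944] [-2.21, -0.02, 2.46] 467.7209997532894
[ 0.009 -0.649  0.64 ] [-2.06, -0.0, -0.75] 454.8145007112278
[0.675 0.084 0.384] [2.81, 0.0, 0.0] 350.8965623008269
{'time': 0.15, 'qpos': array([-3.68838775e-02,  2.64597502e-01,  1.60505052e+00, -1.70266640e-05,
        1.27369260e+00, -3.68870954e-02]), 'joint_vel': array([-0.00046768, -0.00320786, -0.00408129,  0.00093933,  0.00052288,
       -0.00038538]), 'joint_efforts': array([-3.11732474e-04, -5.02845919e+01, -3.57470334e+01,  7.29960459e-02,
        2.49771774e-02, -9.00718305e-05]), 'position': array([6.74454560e-01, 2.36168633e-05, 2.37667568e-01]), 'eef_rot': array([-3.14154445e+00,  1.74738020e-03,  8.25892314e-06]), 'wrist_force': array([-0.1017226 , -0.14512091,  0.4991359 ]), 'ft_torque': array([ 0.01809301, -0.0352129 ,  0.01422807]), 'grip_width': 0.0884458801404862} 0.0187
```

View pics/scene0.png

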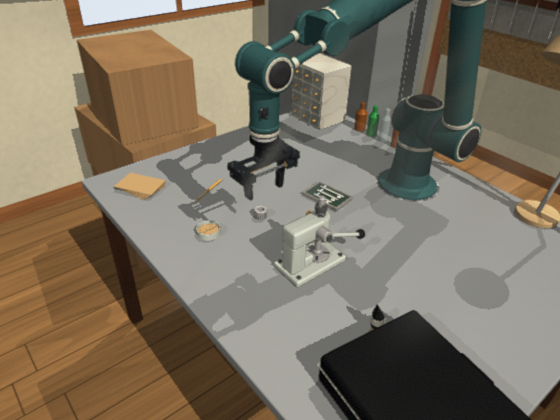

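View pics/side0.png

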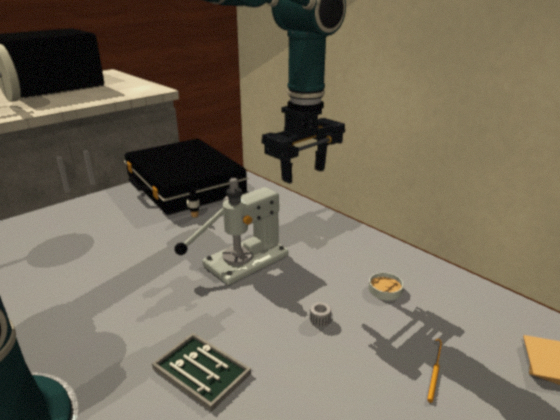

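The scene view shows the collar near (261,212) and the ram top near (321,205). In the side view they are near (320,315) and (234,182). The camera rotation is given as rpy, so I'll convert it and enlarge the crops.

```bash
sed -i "s/    pickle.dump/    d['rotation']=R.from_euler('xyz',d['rotation']).as_matrix() if d['rotation'].ndim==1 else d['rotation']\n    pickle.dump/; 1a from scipy.spatial.transform import Rotation as R" h.py
python3 - <<'E'
from h import *
for n in('scene0','side0','wrist0'):
    d=load(n); d['rotation']=R.from_euler('xyz',d['rotation']).as_matrix(); pickle.dump(d,open(f'pics/{n}.pkl','wb'))
s,t=load('scene0'),load('side0')
print('collar top',tri(s,(261,209),t,(320,308)),onz(s,261,209,.032),onz(t,320,308,.032))
p=tri(s,(321,203),t,(234,181));print('ram',p,proj(s,p),proj(t,p))
print('TCP',proj(s,[.675,0,.239]),proj(t,[.675,0,.239]))
print('hook',onz(s,208,190,0),onz(t,434,385,0),'tin',onz(s,207,232,.01),'mouth',onz(s,378,325,.0))
w=load('wrist0')
print('wrist proj',proj(w,onz(t,320,308,.032)),proj(w,p))
A=cv2.resize(s['pixels'][180:285,240:380],None,fx=4,fy=4,interpolation=2)
B=cv2.resize(t['pixels'][165:340,170:345],None,fx=2.4,fy=2.4,interpolation=2)
C=np.zeros((420,800,3),np.uint8);C[:420,:470]=A[:,:470] if 0 else 0
A=cv2.resize(s['pixels'][190:285,245:350],None,fx=3.6,fy=3.6)
C[:A.shape[0],:A.shape[1]]=A; C[:420,380:800]=B
cv2.imwrite('pics/crop1.png',C[:,:,::-1])
E
```

```text
collar top [ 0.55870928 -0.17040185  0.03131677] [ 0.55836099 -0.16845298  0.032     ] [ 0.55933989 -0.17177715  0.032     ]
ram [0.56820063 0.11131148 0.21865234] [320.92456148 203.00689176] [233.90997844 180.98948871]
TCP [264.19558798 191.7262629 ] [302.58732757 174.38896587]
hook [ 0.61345673 -0.41191262  0.        ] [ 0.58389271 -0.42246746  0.        ] tin [ 0.75033675 -0.19778945  0.01      ] mouth [0.59898564 0.38243864 0.        ]
wrist proj [186.70077762 317.74335775] [31.92329735 21.50984678]
```

View pics/crop1.png

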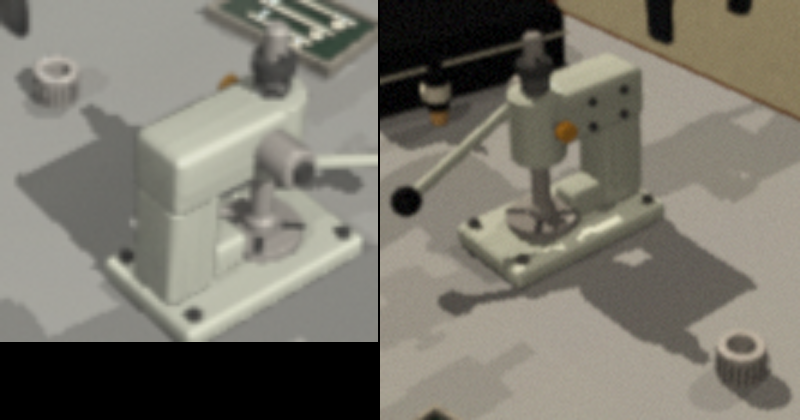

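View pics/wrist0.png

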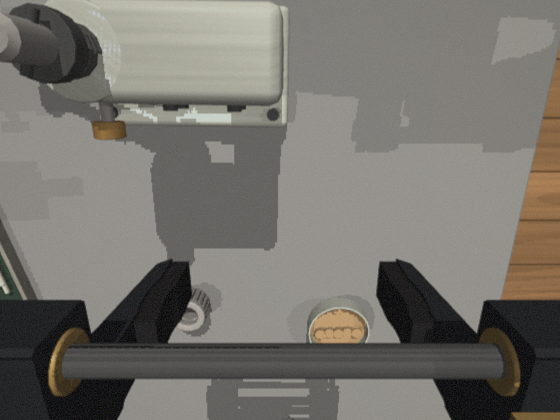

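The wrist picture puts the collar top at about (189,316), which matches its projection (187,318). The press's x axis lies roughly along world x. I'll move over the collar and open the fingers around it for a closer look.

>>> jog_arm(moves=[{"gripper":88,"slide":[-30,45,20],"dr":[0,0,0]},{"gripper":88,"slide":[-55,85,45],"dr":[0,0,0]},{"gripper":88,"slide":[-80,120,70],"dr":[0,0,0]},{"gripper":88,"slide":[-105,155,95],"dr":[0,0,0]},{"gripper":88,"slide":[-115,171,108],"dr":[0,0,0]},{"gripper":88,"slide":[-115,171,108],"dr":[0,0,0]},{"gripper":88,"slide":[-115,171,108],"dr":[0,0,0]},{"gripper":88,"slide":[-115,171,108],"dr":[0,0,0]}])

```text
time: 0.95
position: [0.5607, -0.1706, 0.131]
eef_rot: [3.141, -0.0, 0.0]
wrist_force: [1.1, 0.1, 0.0]
grip_width: 0.0878
```

```bash
python3 - <<'E'
from h import *
w0,s,t=load('wrist0'),load('scene0'),load('side0')
print('ram wrist',onz(w0,3,38,.23),'tri',tri(s,(322.5,198.6),t,(233.8,180.4)),onz(s,322.5,198.6,.23),onz(t,233.8,180.4,.23))
w=snap('wrist','wrist1')
st=manip.get_state();print(st['position'],st['eef_rot'],st['wrist_force'])
print(w['origin'],proj(w,[.559,-.171,.032]),proj(w,[.559,-.171,0]))
g=cv2.cvtColor(w['pixels'],cv2.COLOR_RGB2GRAY)
E
```

```text
ram wrist [0.56264221 0.10358424 0.23      ] tri [0.55976847 0.10422002 0.2253158 ] [0.56244937 0.11011807 0.23      ] [0.55488064 0.09349058 0.23      ]
[ 0.56093658 -0.17041279  0.13119479] [ 3.14117144e+00 -7.54070841e-04  1.03345820e-03] [-0.0722993  -0.07244548 -0.16796944]
[ 0.56049043 -0.08624665  0.27723117] [281.30937579 210.53002125] [281.53820612 197.87153339]
```

View pics/wrist1.png

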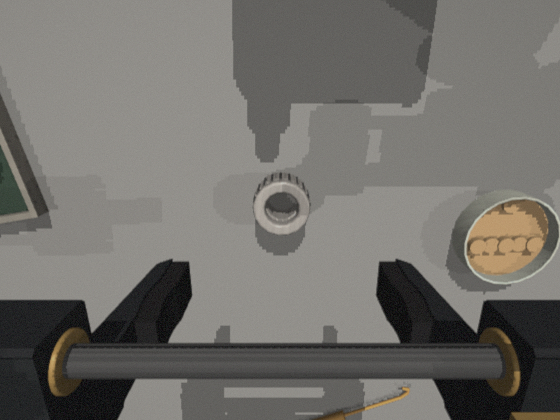

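The wrist view shows the collar's top face centred near (282,207), which puts the collar at about (0.5595, -0.1685). I'll descend and grip it.

>>> jog_arm(moves=[{"gripper":88,"slide":[-1.4,-2,40],"dr":[0,0,0]},{"gripper":88,"slide":[-1.4,-2,80],"dr":[0,0,0]},{"gripper":88,"slide":[-1.4,-2,110],"dr":[0,0,0]},{"gripper":88,"slide":[-1.4,-2,126],"dr":[0,0,0]},{"gripper":88,"slide":[-1.4,-2,126],"dr":[0,0,0]},{"gripper":40,"slide":[-1.4,-2,126],"dr":[0,0,0]},{"gripper":35,"slide":[-1.4,-2,126],"dr":[0,0,0]},{"gripper":30,"slide":[-1.4,-2,126],"dr":[0,0,0]}])

```text
time: 1.8
position: [0.5614, -0.169, 0.0073]
eef_rot: [3.14, -0.004, 0.001]
wrist_force: [0.7, -0.3, 0.3]
grip_width: 0.0661
```

>>> jog_arm(moves=[{"gripper":20,"slide":[0,0,0],"dr":[0,0,0]},{"gripper":20,"slide":[0,0,0],"dr":[0,0,0]},{"gripper":20,"slide":[0,0,0],"dr":[0,0,0]},{"gripper":20,"slide":[0,0,-40],"dr":[0,0,0]},{"gripper":20,"slide":[0,0,-90],"dr":[0,0,0]},{"gripper":20,"slide":[0,0,-140],"dr":[0,0,0]},{"gripper":20,"slide":[0,0,-190],"dr":[0,0,0]},{"gripper":20,"slide":[0,0,-240],"dr":[0,0,0]}])

```text
time: 2.6
position: [0.5595, -0.1683, 0.2484]
eef_rot: [3.14, -0.003, 0.001]
wrist_force: [0.9, 0.2, -3.4]
grip_width: 0.0437
```

The collar is held: the width is 43.7 mm and its weight shows on the wrist force. I'll move so the wrist camera sits over the ram.

>>> jog_arm(moves=[{"gripper":20,"slide":[0,-35,-25],"dr":[0,0,0]},{"gripper":20,"slide":[1,-70,-42],"dr":[0,0,0]},{"gripper":20,"slide":[2,-110,-42],"dr":[0,0,0]},{"gripper":20,"slide":[2,-150,-42],"dr":[0,0,0]},{"gripper":20,"slide":[2,-175,-42],"dr":[0,0,0]},{"gripper":20,"slide":[2,-188,-42],"dr":[0,0,0]},{"gripper":20,"slide":[2,-188,-42],"dr":[0,0,0]},{"gripper":20,"slide":[2,-188,-42],"dr":[0,0,0]}])

```text
time: 3.4
position: [0.5611, 0.019, 0.2897]
eef_rot: [3.14, -0.003, 0.001]
wrist_force: [-0.2, 0.0, -2.2]
grip_width: 0.0433
```

```bash
python3 - <<'E'
from h import *
w=snap('wrist','wrist2');s=snap('scene','scene2');t=snap('side','side2')
st=manip.get_state();print(st['position'],st['eef_rot'],st['qpos'])
print(w['origin'],proj(w,[.561,.104,.23]))
E
```

```text
[0.56127094 0.0184132  0.28999205] [ 3.13998621e+00 -3.06374568e-03 -5.99858216e-04] [-1.06041041e-02  1.90327290e-02  1.78721070e+00 -1.62162188e-03
  1.33226986e+00 -9.62106868e-03]
[0.56052392 0.10362809 0.43580683] [283.52548893  88.00277897]
```

View pics/wrist2.png

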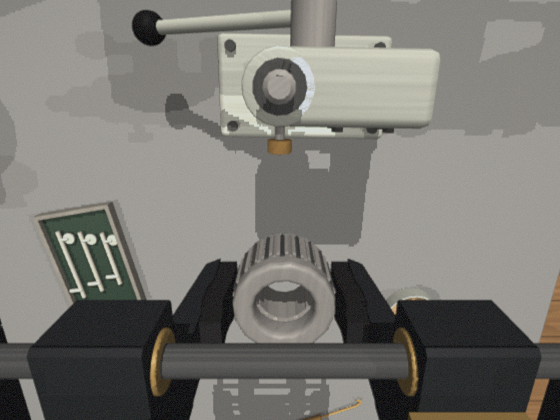

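The ram top is at about (281,86) and the held collar's top face at about (285,298). I'll zoom in on both.

```bash
python3 - <<'E'
from h import *
w=load('wrist2');P=w['pixels']
a=cv2.resize(P[40:130,235:325],None,fx=6,fy=6,interpolation=cv2.INTER_CUBIC)
b=cv2.resize(P[230:350,230:340],None,fx=2.4,fy=2.4)
C=np.zeros((540,800,3),np.uint8);C[:540,:540]=a;C[:b.shape[0],540-4+4:540+b.shape[1]]=b[:,:260]
cv2.imwrite('pics/crop2.png',C[:,:,::-1])
E
```

```text
(no output)
```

View pics/crop2.png

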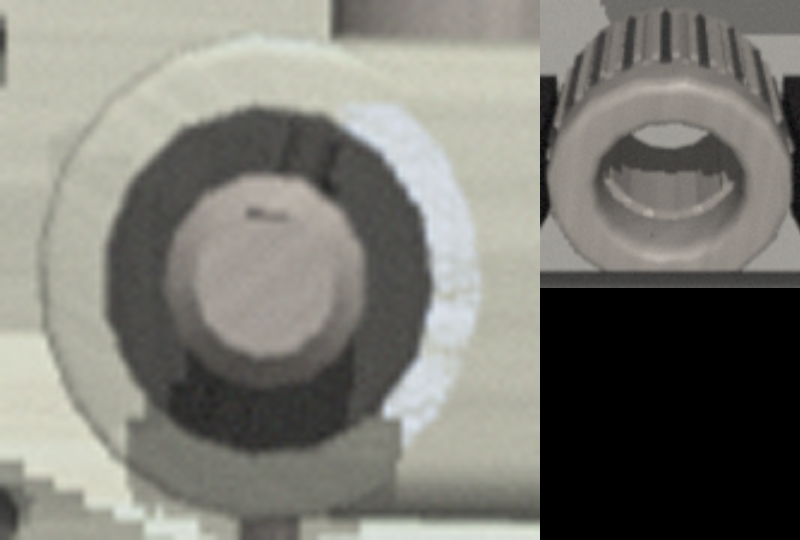

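```bash
python3 - <<'E'
from h import *
w=load('wrist2')
print('ram',onz(w,279.2,87.7,.23),onz(w,279.2,86.3,.227))
for v in(303,306): print('collar',onz(w,285,v,.316))
print('tcp',[.5613,.0184,.29])
w1=load('wrist1');print('collar on counter',onz(w1,282,207,.032), onz(load('wrist2'),279.2,87.7,.23)-onz(load('wrist2'),285,305,.316))
s,t=load('scene2'),load('side2')
u=[proj(s,[.561,.0185,.318]),proj(t,[.561,.0185,.318])];print(u)
a=cv2.resize(s['pixels'][150:240,250:350],None,fx=4,fy=4,interpolation=2)
b=cv2.resize(t['pixels'][120:210,210:310],None,fx=4,fy=4,interpolation=2)
cv2.imwrite('pics/crop3.png',np.hstack([a,b])[:,:,::-1])
E
```

```text
ram [0.55860209 0.1041527  0.23      ] [0.5585753 0.1049035 0.227    ]
collar [0.56157703 0.02306683 0.316     ]
collar [0.5615822  0.02167433 0.316     ]
tcp [0.5613, 0.0184, 0.29]
collar on counter [ 0.55951029 -0.16824705  0.032     ] [-0.00297839  0.0820132  -0.086     ]
[array([302.02165773, 156.12023451]), array([256.96115795, 150.72827037])]
```

View pics/crop3.png

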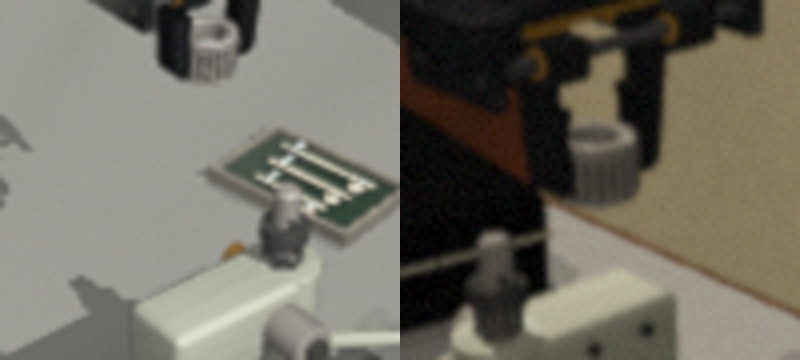

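Ram and held collar were measured with the same camera: dx about -2.9 mm, dy about +84 mm. I'll move over the ram and hover 15 mm above it.

>>> jog_arm(moves=[{"gripper":20,"slide":[-1,-30,0],"dr":[0,0,0]},{"gripper":20,"slide":[-2,-60,0],"dr":[0,0,0]},{"gripper":20,"slide":[-2.9,-84,0],"dr":[0,0,0]},{"gripper":20,"slide":[-2.9,-84,0],"dr":[0,0,0]},{"gripper":20,"slide":[-2.9,-84,20],"dr":[0,0,0]},{"gripper":20,"slide":[-2.9,-84,40],"dr":[0,0,0]},{"gripper":20,"slide":[-2.9,-84,40],"dr":[0,0,0]},{"gripper":20,"slide":[-2.9,-84,40],"dr":[0,0,0]}])

```text
time: 4.35
position: [0.5585, 0.1012, 0.2496]
eef_rot: [3.139, -0.002, -0.002]
wrist_force: [0.8, -0.5, -1.9]
grip_width: 0.0432
```

```bash
python3 - <<'E'
from h import *
s,t,w=snap('scene','scene3'),snap('side','side3'),snap('wrist','wrist3')
st=manip.get_state();print(st['position'],st['eef_rot'],st['wrist_force'])
a=cv2.resize(s['pixels'][165:240,285:360],None,fx=5,fy=5,interpolation=2)
b=cv2.resize(t['pixels'][145:220,195:270],None,fx=5,fy=5,interpolation=2)
c=cv2.resize(w['pixels'][220:350,220:350],None,fx=3.07,fy=3,interpolation=2)[:375]
c=cv2.resize(w['pixels'][230:350,230:345],(400,375))
cv2.imwrite('pics/crop4.png',cv2.resize(np.hstack([a,b,c]),None,fx=.69,fy=.69)[:,:,::-1])
E
```

```text
[0.55950293 0.10185771 0.2513623 ] [ 3.14019105e+00 -5.39269704e-03 -1.31795108e-03] [-0.26386534 -0.14967278 -2.06810894]
```

View pics/crop4.png

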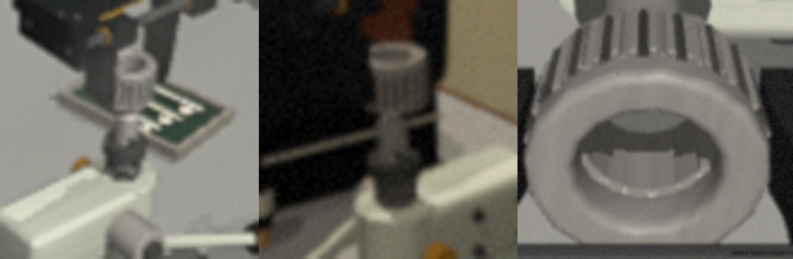

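```bash
python3 - <<'E'
from h import *
from scipy.optimize import least_squares
s,t=load('scene3'),load('side3')
for n,uc,ur in(('c',323.8,0),):pass
def solve(us,ut,z):
    f=lambda p:[proj(s,[*p,z])[0]-us,proj(t,[*p,z])[0]-ut]
    return least_squares(f,[.56,.1]).x
print('collar',solve(323.8,235.3,.263),'ram',solve(321.5,233.8,.22))
# automatic column centroid by horizontal edges
for d,u0,n in((s,323,'s'),(t,235,'t')):
    for z in(.275,.25,.225,.215):
        print(n,z,proj(d,[.5595,.103,z]).round(1))
E
```

```text
collar [0.63041915 0.18331614] ram [0.57589455 0.12162069]
s 0.275 [322.8 183. ]
s 0.25 [322.  190.9]
s 0.225 [321.3 198.5]
s 0.215 [321.1 201.6]
t 0.275 [231.8 159.5]
t 0.25 [232.4 170.2]
t 0.225 [232.9 180.6]
t 0.215 [233.2 184.7]
```

The cameras agree to within a couple of mm, which is inside the chamfer's capture range. I'll descend and watch the force.

>>> jog_arm(moves=[{"gripper":20,"slide":[-0.7,-0.7,5],"dr":[0,0,0]},{"gripper":20,"slide":[-0.7,-0.7,10],"dr":[0,0,0]},{"gripper":20,"slide":[-0.7,-0.7,13],"dr":[0,0,0]},{"gripper":20,"slide":[-0.7,-0.7,16],"dr":[0,0,0]},{"gripper":20,"slide":[-0.7,-0.7,18],"dr":[0,0,0]},{"gripper":20,"slide":[-0.7,-0.7,20],"dr":[0,0,0]},{"gripper":20,"slide":[-0.7,-0.7,21],"dr":[0,0,0]},{"gripper":20,"slide":[-0.7,-0.7,21],"dr":[0,0,0]}])

```text
time: 5.3
position: [0.5589, 0.1034, 0.2303]
eef_rot: [-3.142, -0.005, -0.001]
wrist_force: [-1.0, 4.7, -1.6]
grip_width: 0.0434
```

A sideways force of +4.7 N in y means the collar is riding the chamfer. I'll shift +y and go down.

>>> jog_arm(moves=[{"gripper":20,"slide":[0,-0.8,2],"dr":[0,0,0]},{"gripper":20,"slide":[0,-0.8,4],"dr":[0,0,0]},{"gripper":20,"slide":[0,-0.8,6],"dr":[0,0,0]},{"gripper":20,"slide":[0,-0.8,8],"dr":[0,0,0]},{"gripper":20,"slide":[0,-0.8,10],"dr":[0,0,0]},{"gripper":20,"slide":[0,-0.8,12],"dr":[0,0,0]},{"gripper":20,"slide":[0,-0.8,12],"dr":[0,0,0]},{"gripper":20,"slide":[0,-0.8,12],"dr":[0,0,0]}])

```text
time: 6.1
position: [0.5589, 0.104, 0.2183]
eef_rot: [3.141, -0.005, -0.001]
wrist_force: [0.3, -0.1, -1.1]
grip_width: 0.0432
```

It slid on freely and is about 16 mm down. Next I'll find the pin.

>>> jog_arm(moves=[{"gripper":20,"slide":[0,0,1],"dr":[0,0,0]},{"gripper":20,"slide":[0,0,2],"dr":[0,0,0]},{"gripper":20,"slide":[0,0,3],"dr":[0,0,0]},{"gripper":20,"slide":[0,0,4],"dr":[0,0,0]},{"gripper":20,"slide":[0,0,5],"dr":[0,0,0]},{"gripper":20,"slide":[0,0,5],"dr":[0,0,0]},{"gripper":20,"slide":[0,0,5],"dr":[0,0,0]},{"gripper":20,"slide":[0,0,5],"dr":[0,0,0]}])

```text
time: 6.9
position: [0.5592, 0.104, 0.2176]
eef_rot: [3.141, -0.007, -0.001]
wrist_force: [-9.1, -0.9, 17.6]
grip_width: 0.0433
```

The collar is resting on the pin with about 18 N at a TCP z of 0.2176. I'll sweep the rotation under a light press.

>>> jog_arm(moves=[{"gripper":20,"slide":[0,0,2.5],"dr":[0,0,4]},{"gripper":20,"slide":[0,0,2.5],"dr":[0,0,8]},{"gripper":20,"slide":[0,0,2.5],"dr":[0,0,12]},{"gripper":20,"slide":[0,0,2.5],"dr":[0,0,16]},{"gripper":20,"slide":[0,0,2.5],"dr":[0,0,20]},{"gripper":20,"slide":[0,0,2.5],"dr":[0,0,24]},{"gripper":20,"slide":[0,0,2.5],"dr":[0,0,28]},{"gripper":20,"slide":[0,0,2.5],"dr":[0,0,32]}])

```text
time: 7.7
position: [0.5604, 0.1042, 0.2179]
eef_rot: [-3.136, -0.009, -0.562]
wrist_force: [-3.3, -0.3, 8.2]
grip_width: 0.0436
```

>>> jog_arm(moves=[{"gripper":20,"slide":[0,0,2.5],"dr":[0,0,4]},{"gripper":20,"slide":[0,0,2.5],"dr":[0,0,8]},{"gripper":20,"slide":[0,0,2.5],"dr":[0,0,12]},{"gripper":20,"slide":[0,0,2.5],"dr":[0,0,16]},{"gripper":20,"slide":[0,0,2.5],"dr":[0,0,20]},{"gripper":20,"slide":[0,0,2.5],"dr":[0,0,24]},{"gripper":20,"slide":[0,0,2.5],"dr":[0,0,28]},{"gripper":20,"slide":[0,0,2.5],"dr":[0,0,32]}])

```text
time: 8.5
position: [0.5605, 0.104, 0.2179]
eef_rot: [-3.131, -0.005, -1.123]
wrist_force: [-5.8, -1.6, 9.5]
grip_width: 0.0436
```

>>> jog_arm(moves=[{"gripper":20,"slide":[0,0,2.5],"dr":[0,0,4]},{"gripper":20,"slide":[0,0,2.5],"dr":[0,0,8]},{"gripper":20,"slide":[0,0,2.5],"dr":[0,0,12]},{"gripper":20,"slide":[0,0,2.5],"dr":[0,0,16]},{"gripper":20,"slide":[0,0,2.5],"dr":[0,0,20]},{"gripper":20,"slide":[0,0,2.5],"dr":[0,0,24]},{"gripper":20,"slide":[0,0,2.5],"dr":[0,0,28]},{"gripper":20,"slide":[0,0,2.5],"dr":[0,0,32]}])

```text
time: 9.3
position: [0.5606, 0.1037, 0.2165]
eef_rot: [-3.129, 0.001, -1.684]
wrist_force: [-2.9, -0.9, 2.6]
grip_width: 0.0436
```

z dropped 1.4 mm and the force fell, so the keyways have probably entered. I'll press straight down to test that.

>>> jog_arm(moves=[{"gripper":20,"slide":[0,0,1],"dr":[0,0,0]},{"gripper":20,"slide":[0,0,2],"dr":[0,0,0]},{"gripper":20,"slide":[0,0,3],"dr":[0,0,0]},{"gripper":20,"slide":[0,0,4],"dr":[0,0,0]},{"gripper":20,"slide":[0,0,5],"dr":[0,0,0]},{"gripper":20,"slide":[0,0,5],"dr":[0,0,0]},{"gripper":20,"slide":[0,0,5],"dr":[0,0,0]},{"gripper":20,"slide":[0,0,5],"dr":[0,0,0]}])

```text
time: 10.1
position: [0.5598, 0.1039, 0.2105]
eef_rot: [-3.131, 0.001, -1.684]
wrist_force: [-4.5, 1.4, -1.6]
grip_width: 0.0436
```

```bash
python3 - <<'E'
from h import *
st=manip.get_state();print(st['position'],st['wrist_force'],st['ft_torque'],st['qpos'][5])
E
```

```text
[0.55984774 0.10385906 0.21050283] [-4.5340227   1.42739538 -1.58173153] [ 0.38204138  0.94289814 -0.03795377] 1.825611840127441
```

It is over the pin: 7 mm below the pin rest with no push-back. I'll push home against the spring and ease the sideways load.

>>> jog_arm(moves=[{"gripper":20,"slide":[0,0.7,3],"dr":[0,0,0]},{"gripper":20,"slide":[0,0.7,6],"dr":[0,0,0]},{"gripper":20,"slide":[0,0.7,9],"dr":[0,0,0]},{"gripper":20,"slide":[0,0.7,11],"dr":[0,0,0]},{"gripper":20,"slide":[0,0.7,13],"dr":[0,0,0]},{"gripper":20,"slide":[0,0.7,15],"dr":[0,0,0]},{"gripper":20,"slide":[0,0.7,15],"dr":[0,0,0]},{"gripper":20,"slide":[0,0.7,15],"dr":[0,0,0]}])

```text
time: 10.9
position: [0.56, 0.1039, 0.1997]
eef_rot: [-3.128, 0.001, -1.683]
wrist_force: [-10.6, 0.1, 19.5]
grip_width: 0.0433
```

>>> jog_arm(moves=[{"gripper":20,"slide":[0,1,5],"dr":[0,0,0]},{"gripper":20,"slide":[0,1,5.5],"dr":[0,0,0]},{"gripper":20,"slide":[0,1,5.5],"dr":[0,0,0]},{"gripper":20,"slide":[0,1,5.5],"dr":[0,0,0]},{"gripper":20,"slide":[0,1,5.5],"dr":[0,0,0]},{"gripper":20,"slide":[0,1,5.5],"dr":[0,0,0]},{"gripper":20,"slide":[0,1,5.5],"dr":[0,0,0]},{"gripper":20,"slide":[0,1,5.5],"dr":[0,0,0]}])

```text
time: 11.7
position: [0.5601, 0.1039, 0.1997]
eef_rot: [-3.125, 0.001, -1.683]
wrist_force: [-12.6, -1.0, 23.6]
grip_width: 0.0435
```

```bash
python3 - <<'E'
from h import *
s,t,w=snap('scene','scene5'),snap('side','side5'),snap('wrist','wrist5')
st=manip.get_state();print(st['position'],st['eef_rot'],st['wrist_force'],st['joint_vel'].round(4))
a=cv2.resize(s['pixels'][185:235,295:345],(266,375),interpolation=2)
b=cv2.resize(t['pixels'][165:215,210:260],(266,375),interpolation=2)
c=cv2.resize(w['pixels'][230:350,230:345],(266,375))
cv2.imwrite('pics/crop5.png',np.hstack([a,b,c])[:,:,::-1])
E
```

```text
[0.56011718 0.10391276 0.19963095] [-3.12486069e+00  1.29943436e-03 -1.68314278e+00] [-13.75928696  -0.89133683  23.86168527] [ 0.0013 -0.0015  0.0003  0.0001 -0.0005  0.0024]
```

View pics/crop5.png

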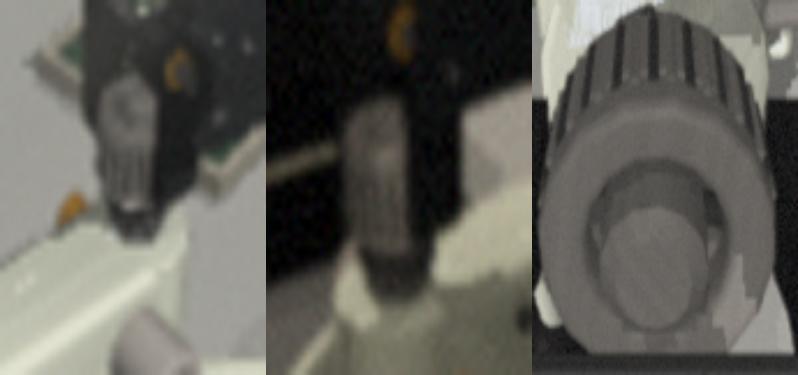

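The extra force didn't move it (0.1997 to 0.1996), so it is against the hard stop. The drop from the pin rest is 18.3 mm, against 18.5 expected. The wrist view shows the ram's end standing proud through the bore, about centred, with the fingers still on the collar. I'll hand in.

```bash
python3 -c "
from plant import manip
manip.close_job();s=manip.get_state();print(s['time'],s['position'],s['wrist_force'],s['grip_width'])"
```

```text
the job is handed in; nothing more can be done
the job is handed in; nothing more can be done
```

The collar is on the ram, over the cross-pin and pushed fully home, and I handed the job in at about 12 s with the gripper still holding it down.

I picked it up from the counter, slid it over the ram and felt it rest on the pin. I then turned it under a light press until the keyways dropped in, about 1.1 to 1.7 rad into the turn.

**Last checks before handing in:**
- **Depth:** the collar went 18.3 mm down from resting on the pin, against 18.5 mm expected. Raising the push from about 20 to 24 N moved it no further, so it is at the hard stop.
- **Tilt and grip:** the tool was within about 0.02 rad of vertical and still. The fingers were on the collar at 43.5 mm.
- **Wrist picture:** the ram's end shows through the bore, roughly centred.

**What did not fit or was not checked:**
- A sideways force of about 13 N stayed at the wrist while pressing. The ram holds the collar on its axis.
- The scene and side views differed by a few mm when I lined up over the ram, so I used the wrist camera and the felt force instead.
- I did not take a separate last look at the mouthpiece, tin and hook, but the arm never came near them.
- Reading the state after the hand-in was refused, so there is no reading from the final second.

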